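# Seat a sample-pot stopper with the lever press

## Task

Two small lever presses stand on the bench. At the one that holds the sample pot, pull the lever down through its full stroke so that the ram drives the rubber stopper home into the pot, then ease the sprung lever slowly all the way back up to its rest and let go; never let it fly back. Do not work the lever of the empty press.

Things in the scene. Friction and masses are not known exactly. Their poses are not given: they have to be found in the camera images.
- press_grip (a point): Middle of the lever handle of the grey press holding the pot: level black bar 18 mm thick, 94 mm long, one end on a 12 mm steel arm 52 mm to -y of here, else free. Turns with the lever; y along the bar and the hinge. At rest 277 mm above the bench, x level, pointing to the press, z up; the hinge line is then 140 mm behind (+x) and 77 mm below. Press head starts 90 mm behind it.
- press_lever (a joint): Lever of the press holding the pot, rad: 0 at the upper rest (arm 0.5 above level), growing as the handle goes down, 1.0 at the bottom stop (0.5 below level, handle 123 mm above the bench). The handle swings on a 160 mm radius. A spring drives it back to 0: about 3 N at the handle at the top, 15 N at the bottom; let go there, it flies up at 5 rad/s.
- stopper (a joint): Depth, m, of the dark rubber stopper (24 mm wide) in the metal sample pot (54 mm wide, 62 mm high, fixed in the nest under the ram): 0 to 0.004 at the start (18 to 22 mm proud), about 0.010, home, once the lever has been at its bottom stop. It stays where it is pushed.
- spare_lever (a joint): Lever of the other, equal press, which has no pot under its ram, rad: 0 at rest, growing as it goes down. To be left alone.

How it is judged:
By the outcome, as a careful person would: the job done as asked, in the order asked, and still so for the second after the job is handed in, with the robot touching nothing.
It also fails if it takes over 43 s, if anything falls off the work surface, if the arm or the gripper's body presses on something with over 40 N, if the wrist force passes 120 N, or if a joint passes its speed limit or range.

## Robot

A 6-joint arm with a two-finger parallel gripper is mounted at the origin on a cart in front of the work surface, level with it; the furniture and walls round the work are solid. World frame = base frame: x ahead of the robot, y to its left, z up, the work surface at z = 0. Lengths are in m, angles in rad, forces in N, time in s.
With the tool pointing down it reaches from about 0.35 to 0.975 m from the base axis. Payload 17.4 kg.
Tool frame: the origin (TCP) lies between the finger pads; the fingertips stand 14 mm ahead of it and the grasp point (between the pads) lies 5 mm behind it; z points along the fingers, y is the direction in which the jaws open and shut (so a half turn about z gives the same grasp; the last joint's range is limited). The gripper opens to 85 mm and grips with 20 to 120 N. Pads are 22 mm wide; open, the fingers measure 114 mm over their backs; the gripper's body (76 mm by 85 mm) begins 54 mm behind the grasp point. The pads swing forward as they close: fully open they stand 13 mm farther back than shut.
Start: joints at [1.233, 0.116, 1.442, -0, 1.584, -0.038], TCP at [0.199, 0.645, 0.245] pointing down, gripper open.
Joint ranges: [-2.83, 2.83], [-0.83, 2.19], [0.07, 2.5], [-1.14, 4.28], [0.01, 3], [-2.97, 2.97]. Speed limits (rad/s): [1.89, 1.89, 2.22, 3.14, 3.14, 3.14].

## Interface

Orientations are given as a rotation vector (axis times angle).
In Python, from plant import manip, imaging gives the robot as it stands.
- The arm moves only by the shell command python3 -m handwheel 'ROWS' [FORCE]. ROWS is JSON, a list of rows, each a list of 3 entries, a list of its own where there are three numbers: the shift along the tool's x, y, z in cm, then the turn, a rotation vector about the tool's x, y, z in degrees, then the opening, from 0 (shut) to 1 (fully open). A call has 1 to 10 rows; each row shifts and turns the pose as measured when the row begins, along the tool's axes as they then stand; what a row does not reach is not made up. A row lasts 1/8 s, in which the tool goes at most 62.5 mm and 10.7 degrees, less where a joint would pass 70% of its speed; a pose out of reach is approached as far as the arm can. A call with a gripper value outside its range is refused whole. The fingers move at their own pace and stop on an object; FORCE is the grip in N (left out, the last holds). Time passes only in rows, so rows that do not move let the fingers close. It gives the time, the measured TCP pose, the force and the opening at its end, in the units of the state.
- manip.sense(): the state, without advancing time (a new reading comes with each control period).
- imaging.camera(name): name is "scene" or "top" or "wrist"; returns a dict with "pixels" (480x640x3 uint8, red, green, blue), "fov_y" (degrees; the focal length in pixels is half the picture's height over the tangent of half this angle, whatever the lens; pixels are square), "cx", "cy" (the principal point, pixels), "k1" (the pictures are not rectified: a ray, as slopes to the right and down, at radius r is drawn at 1 + k1 r^2 times it, then the intrinsics apply), "R" (3x3) and "t" (3): a world point X has camera coordinates R X + t; the wrist camera has in their place "mount" (4x4, takes a point from camera to tool coordinates, whose origin is the TCP and whose axes are the flange's). Camera axes: x right, y down, z forward; pixel columns grow to the right and rows downward; lengths in m; the calibration is good to about 2 mm. A picture is of the moment at which its call begins: read the wrist's pose just before it. There is no depth.
- manip.sign_off(): hands the job in, once; it reports no verdict.
The state is a dict: "time_s": time; "qpos": joint angles; "qd": joint speeds; "joint_efforts": joint torques, N m; "tool_pos": TCP position; "tool_rot": TCP orientation; "force": force on the tool from outside, world axes, zero at the start; "ft_torque": the same for the moment, N m; "width": opening from 0.0 (shut) to 1.0 (fully open).
Only numpy, scipy, OpenCV 4.12 (cv2) and the standard library are available. Lean on these libraries where they do the work, as an engineer would, in place of code of your own. Each camera call takes 0.05 s, during which the arm holds its last target.

## Working session

There is one attempt and no reset: what is moved stays moved. The work goes in short steps, Python scripts to look and compute and a shell command to move; the robot and the scene stay as the last step left them, time stands still between calls to the robot, and variables do not carry over. Pictures are saved under pics/ and viewed, and the job is handed in when it is done.

```bash
mkdir -p pics; ls
cat > h.py <<'E'
import numpy as np, cv2
from plant import manip, imaging
def snap(n,f):
    c=imaging.camera(n); cv2.imwrite('pics/'+f,c['pixels'][:,:,::-1]); 
    np.save('pics/'+f+'.npy',{k:v for k,v in c.items() if k!='pixels'},allow_pickle=True); return c
def K(c):
    f=240/np.tan(np.radians(c['fov_y'])/2); return f
def proj(c,X):
    p=np.asarray(c['R'])@np.asarray(X)+np.asarray(c['t']); s=p[:2]/p[2]; s=s*(1+c['k1']*(s@s)); return s*K(c)+[c['cx'],c['cy']]
def ray(c,uv):
    d=(np.array(uv)-[c['cx'],c['cy']])/K(c); s=d.copy()
    for _ in range(30): s=d/(1+c['k1']*(s@s))
    R=np.asarray(c['R']); return -R.T@np.asarray(c['t']), R.T@np.array([s[0],s[1],1])
def atz(c,uv,z):
    o,d=ray(c,uv); return o+d*(z-o[2])/d[2]
def load(f): return np.load('pics/'+f+'.npy',allow_pickle=True).item()
E
python3 - <<'E'
from h import *
print(manip.sense())
for n in('scene','top','wrist'):
    c=snap(n,n+'0.png'); print({k:v for k,v in c.items() if k!='pixels'})
E
```

```text
pics
{'time_s': 0.0, 'qpos': array([ 1.23320369e+00,  1.16500146e-01,  1.44228110e+00,  1.11547557e-05,
        1.58403251e+00, -3.77961438e-02]), 'qd': array([-0.0001321 , -0.00118228,  0.00083019,  0.00074763,  0.00015986,
        0.00121421]), 'joint_efforts': array([-2.80612912e-03, -7.31992364e+01, -6.32477474e+01, -1.32410155e-04,
        6.34700758e-03, -5.04121476e-05]), 'tool_pos': array([0.19928593, 0.64471491, 0.24454279]), 'tool_rot': array([-4.69121687e-01, -3.10612705e+00,  1.88101305e-03]), 'force': array([ 0.75266713, -0.44196135, -0.32627911]), 'ft_torque': array([ 0.0035543 ,  0.04593022, -0.05890947]), 'width': 0.9983895148521272}
{'fov_y': 50.20220570610541, 'cx': 320.66832909282215, 'cy': 240.6746151069651, 'k1': -0.025125513383192792, 'R': array([[ 0.82051174, -0.57162855, -0.00113555],
       [-0.25975385, -0.37107787, -0.89153191],
       [ 0.50920371,  0.73180736, -0.45295647]]), 't': array([-0.40338401,  0.35977662,  0.83183977])}
{'fov_y': 55.51618798229805, 'cx': 319.6716454003516, 'cy': 248.0217061674986, 'k1': -0.013276175190571777, 'R': array([[-2.49205983e-02, -9.99673303e-01, -5.67892575e-03],
       [-9.76603629e-01,  2.55584784e-02, -2.13523104e-01],
       [ 2.13598491e-01,  2.24936015e-04, -9.76921509e-01]]), 't': array([0.08952552, 0.58595946, 1.28731863])}
{'fov_y': 58.641295395439656, 'cx': 318.81877314154303, 'cy': 241.35095693994256, 'k1': 0.022913094984632364, 'mount': array([[-3.49704773e-06, -9.45183732e-01, -3.26538990e-01,
         8.39228919e-02],
       [ 9.99999980e-01,  6.17172946e-05, -1.89353285e-04,
         7.31218640e-04],
       [ 1.99126748e-04, -3.26538984e-01,  9.45183713e-01,
        -1.27937087e-01],
       [ 0.00000000e+00,  0.00000000e+00,  0.00000000e+00,
         1.00000000e+00]])}
```

View pics/scene0.png

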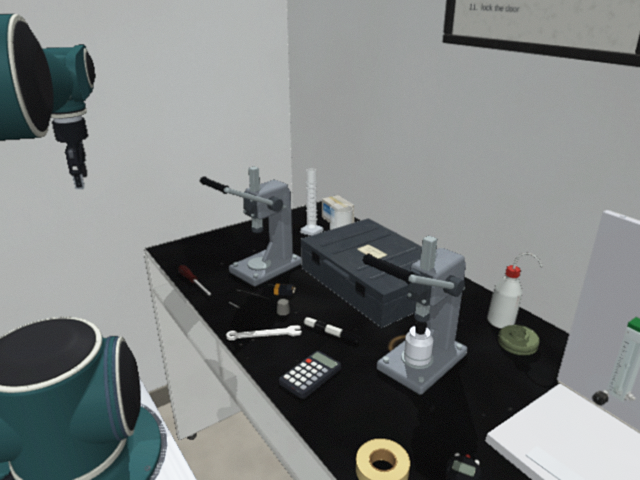

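View pics/top0.png

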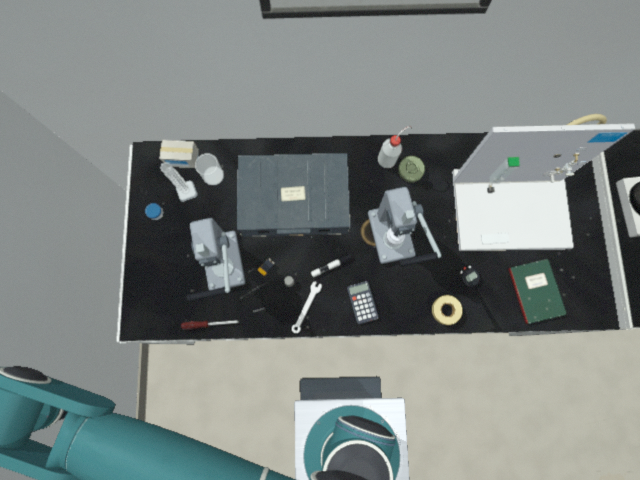

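The press with the pot is the right-hand one (scene ~(425,330), top ~(400,230)). The left one is empty. I'll enlarge the handle.

Run:
```python
import cv2
a=cv2.imread('pics/scene0.png')[220:410,340:500]; b=cv2.imread('pics/top0.png')[170:300,340:470]
import numpy as np
a=cv2.resize(a,None,fx=3.1,fy=3.1,interpolation=2);cv2.imwrite('pics/sc1.png',np.clip(a*1.0,0,255))
b=cv2.resize(b,None,fx=4.5,fy=4.5,interpolation=2);cv2.imwrite('pics/tc1.png',np.clip((b/255.)**.5*255,0,255))
```

```text
[ WARN:0@0.072] global loadsave.cpp:1063 imwrite_ Unsupported depth image for selected encoder is fallbacked to CV_8U.
```

View pics/sc1.png

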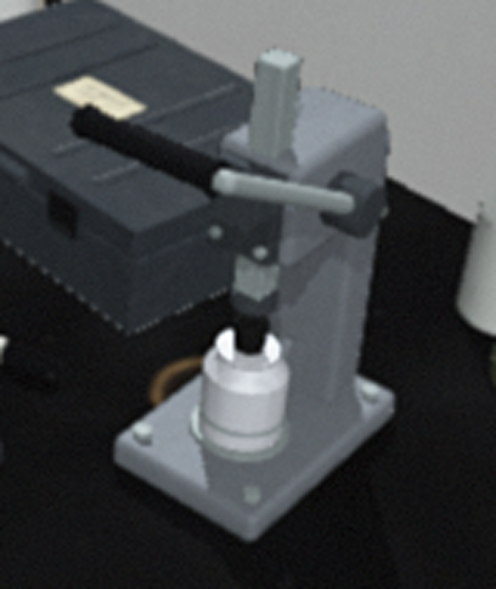

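View pics/tc1.png

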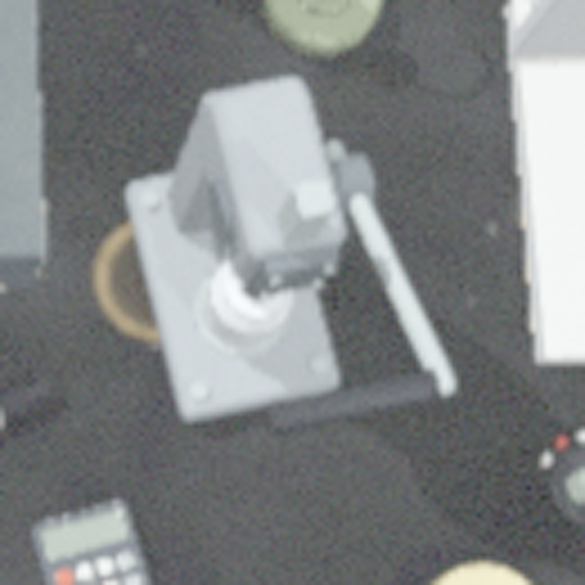

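Top crop: the bar runs from its free end (275,414) to (435,388), with the arm junction at (446,385). Scene crop: free end (82,122), arm junction (222,181). I'll triangulate these.

```bash
cat > m.py <<'E'
from h import *
T=load('top0.png');S=load('scene0.png')
tp=lambda u,v:(340+u/4.5,170+v/4.5)
sp=lambda u,v:(340+u/3.1,220+v/3.1)
A=atz(T,tp(275,414),.277);B=atz(T,tp(446,385),.277);print(A,B,np.linalg.norm(A-B))
print('scene at z', atz(S,sp(80,121),.277),atz(S,sp(222,181),.277))
d=(A-B)/np.linalg.norm(A-B)
G=B+d*.052
yax=d; xax=np.array([d[1],-d[0],0]); 
print('grip',G,'x axis',xax,'yaw',np.degrees(np.arctan2(xax[1],xax[0])), 'radius',np.hypot(G[0],G[1]))
# base corner check; at z~0.02
for p in [(185,420),(340,382),(130,183)]: print(atz(T,tp(*p),.02))
def P(x,y,z): return G+xax*x+yax*y+np.array([0,0,z])
for c in(T,S): print([np.round(proj(c,P(*q)),1) for q in[(0,.047,0),(0,-.052,0),(.14,-.052,-.077)]])
E
python3 m.py
```

```text
[ 0.5008692  -0.12533611  0.277     ] [ 0.51459327 -0.22029157  0.277     ] 0.09594211740352204
scene at z [ 0.49646025 -0.12713716  0.277     ] [ 0.51567526 -0.21769246  0.277     ]
grip [ 0.50715491 -0.16882633  0.277     ] x axis [0.98971615 0.14304526 0.        ] yaw 8.22410081194296 radius 0.5345170125236823
[ 0.54512257 -0.11075339  0.02      ]
[ 0.56850917 -0.21709562  0.02      ]
[ 0.71262365 -0.08166999  0.02      ]
[array([399.9, 262.2]), array([439.1, 255.6]), array([420.4, 211.1])]
[array([365.8, 257.3]), array([412.3, 279.3]), array([456.7, 288.2])]
```

Both views agree: grip about (0.506, -0.170, 0.277), yaw about 10°. The bar length comes out at 96 mm and the reach is fine. I'll lift and go across.

```bash
cat > g.py <<'E'
import sys
from h import *
from scipy.spatial.transform import Rotation as Ro
def goto(p,yaw):
    s=manip.sense(); R=Ro.from_rotvec(s['tool_rot']); y=np.radians(yaw)
    ty=np.array([np.cos(y),np.sin(y),0]); tz=np.array([0,0,-1.]); tx=np.cross(ty,tz)
    G=Ro.from_matrix(np.c_[tx,ty,tz])
    print('t',s['time_s'],'pos',np.round(s['tool_pos'],4),'F',np.round(s['force'],1),'w',round(s['width'],3))
    print('shift cm',np.round(R.inv().apply(np.array(p)-s['tool_pos'])*100,2),'turn deg',np.round(np.degrees((R.inv()*G).as_rotvec()),2))
if __name__=='__main__': a=list(map(float,sys.argv[1:])); goto(a[:3],a[3])
E
python3 -m handwheel '[[[0,0,-6],[0,0,0],1],[[-1,-1,-6],[0,0,0],1],[[-3,-4,-5],[0,0,5],1],[[-3.8,-4.9,0],[0,0,0],1],[[-3.8,-4.9,0],[0,0,0],1],[[-3.8,-4.9,0],[0,0,0],1],[[-3.8,-4.9,0],[0,0,0],1],[[-3.8,-4.9,0],[0,0,0],1],[[-3.8,-4.9,0],[0,0,0],1],[[-3.8,-4.9,0],[0,0,0],1]]' 60
python3 g.py 0.506 -0.170 0.42 10
```

```text
time_s: 1.4
tool_pos: [0.3361, 0.168, 0.412]
tool_rot: [0.598, 3.083, -0.01]
force: [0.8, 0.2, 0.7]
width: 0.998
t 1.4 pos [0.3361 0.168  0.412 ] F [0.8 0.2 0.7] w 0.998
shift cm [-28.4  -25.    -0.58] turn deg [-0.27  0.3  58.04]
```

```bash
python3 -m handwheel '[[[-4.3,-3.8,0],[0,0,0],1],[[-4.3,-3.8,0],[0,0,0],1],[[-4.3,-3.8,0],[0,0,0],1],[[-4.3,-3.8,0],[0,0,0],1],[[-4.3,-3.8,0],[0,0,0],1],[[-2,-2,0],[0,0,10],1],[[0,0,0],[0,0,10],1],[[0,0,0],[0,0,10],1],[[0,0,0],[0,0,10],1],[[0,0,0],[0,0,10],1]]'
python3 g.py 0.506 -0.170 0.42 10
```

```text
time_s: 2.65
tool_pos: [0.4772, -0.1304, 0.4121]
tool_rot: [1.886, 2.51, -0.007]
force: [0.2, 0.1, 0.1]
width: 0.998
t 2.65 pos [ 0.4772 -0.1304  0.4121] F [0.2 0.1 0.1] w 0.998
shift cm [-4.61  1.67 -0.78] turn deg [-0.12  0.26  6.14]
```

```bash
python3 -m handwheel '[[[-4.5,1.7,-0.8],[0,0,6.1],1],[[0,0,0],[0,0,0],1]]'
python3 - <<'E'
from h import *
s=manip.sense(); c=snap('wrist','w1.png')
np.save('pics/w1s.npy',{'p':s['tool_pos'],'r':s['tool_rot']},allow_pickle=True)
a=cv2.imread('pics/w1.png'); cv2.imwrite('pics/w1b.png',((a/255.)**.5*255).astype(np.uint8))
E
python3 g.py 0.506 -0.170 0.42 10
```

```text
time_s: 2.9
tool_pos: [0.5066, -0.1695, 0.4201]
tool_rot: [2.024, 2.4, -0.007]
force: [0.0, 1.1, -1.0]
width: 0.996
t 2.95 pos [ 0.5059 -0.1685  0.4206] F [-0.2  0.1  0.8] w 1.005
shift cm [-0.15 -0.01  0.06] turn deg [-0.08  0.25 -0.18]
```

View pics/w1b.png

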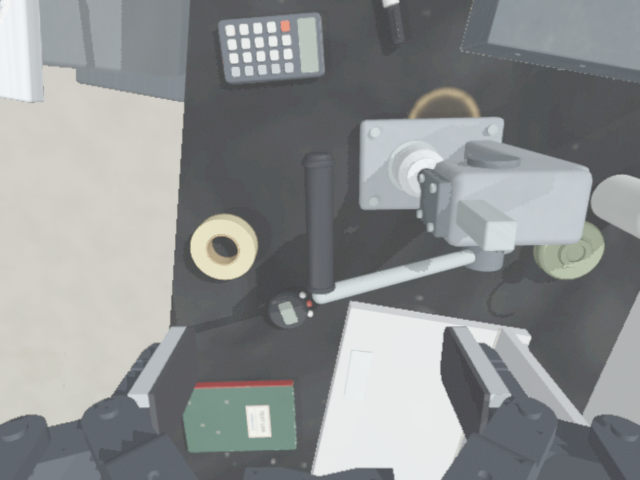

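The wrist view shows the bar from the free end (318,157) to the arm junction (321,297), nearly square to the jaws. Next I'll turn that into positions.

Run:
```python
from h import *
from scipy.spatial.transform import Rotation as Ro
c=load('w1.png'); s=np.load('pics/w1s.npy',allow_pickle=True).item()
M=np.array(c['mount']); Rw=Ro.from_rotvec(s['r']).as_matrix()
Rcw=Rw@M[:3,:3]; o=Rw@M[:3,3]+s['p']
c['R']=Rcw.T; c['t']=-Rcw.T@o
A=atz(c,(318,156),.277);B=atz(c,(321.5,297),.277)
d=(A-B)/np.linalg.norm(A-B);print(A,B,np.linalg.norm(A-B),'G',B+d*.052,'yaw',np.degrees(np.arctan2(-d[0],d[1])))
```

```text
[ 0.49843574 -0.12306973  0.277     ] [ 0.5173662  -0.21942796  0.277     ] 0.09820015572195417 G [ 0.50734194 -0.16840332  0.277     ] yaw 11.11472580506141
```

```bash
python3 -m handwheel '[[[0.3,0.1,4],[0,0,-1],0.8],[[0,0,4],[0,0,0],0.8],[[0,0,4],[0,0,0],0.8],[[0,0,2.5],[0,0,0],0.7],[[0,0,0],[0,0,0],0.7]]'
python3 g.py 0.506 -0.164 0.272 11
python3 - <<'E'
from h import *
snap('scene','s2.png')
a=cv2.imread('pics/s2.png')[180:400,320:500]; cv2.imwrite('pics/s2b.png',((cv2.resize(a,None,fx=2.7,fy=2.7)/255.)**.6*255).astype(np.uint8))
E
```

```text
time_s: 3.58
tool_pos: [0.5045, -0.1632, 0.2723]
tool_rot: [1.991, 2.425, -0.004]
force: [-0.0, 0.0, 0.6]
width: 0.7
t 3.575 pos [ 0.5045 -0.1632  0.2723] F [-0.   0.   0.6] w 0.7
shift cm [-0.11  0.13  0.03] turn deg [0.02 0.27 0.22]
```

View pics/s2b.png

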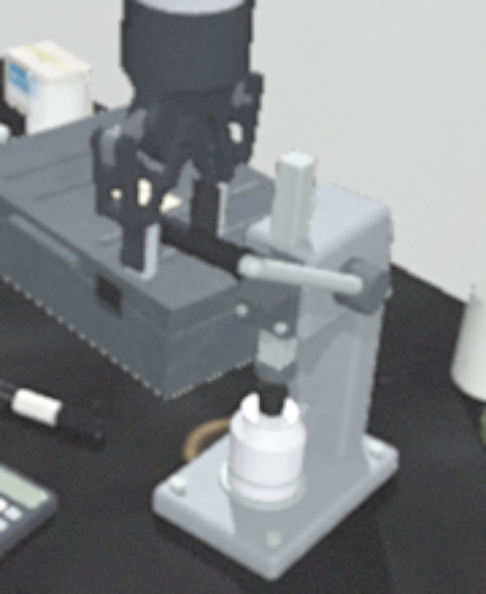

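The fingers straddle the bar, so I'll close.

```bash
python3 -m handwheel '[[[0,0.15,0],[0,0,0],0.3],[[0,0,0],[0,0,0],0],[[0,0,0],[0,0,0],0],[[0,0,0],[0,0,0],0],[[0,0,0],[0,0,0],0]]' 60
python3 g.py 0.506 -0.164 0.272 11
```

```text
time_s: 4.25
tool_pos: [0.5054, -0.1632, 0.2773]
tool_rot: [1.99, 2.423, -0.006]
force: [0.1, -0.1, -4.9]
width: 0.188
t 4.25 pos [ 0.5054 -0.1632  0.2773] F [ 0.1 -0.1 -4.9] w 0.188
shift cm [-0.09  0.04  0.53] turn deg [0.06 0.41 0.21]
```

```bash
python3 -m handwheel '[[[0,-0.15,0.3],[0,0,0],0],[[0,-0.35,0.7],[0,0,0],0],[[0,-0.35,0.75],[0,0,0],0],[[0,-0.3,0.75],[0,0,0],0],[[0,-0.25,0.75],[0,0,0],0]]' 70
python3 g.py 0.506 -0.164 0.272 11
```

```text
time_s: 4.88
tool_pos: [0.4945, -0.1654, 0.2505]
tool_rot: [1.981, 2.416, 0.008]
force: [-3.1, 3.6, 7.5]
width: 0.182
t 4.875 pos [ 0.4945 -0.1654  0.2505] F [-3.1  3.6  7.5] w 0.182
shift cm [-0.11  1.19 -2.13] turn deg [0.85 0.6  0.3 ]
```

The tracking matches the arc (y' -11.6 mm against -12 expected). I'll continue with a helper that reports the lever angle.

```bash
cat > st.py <<'E'
from h import *
s=manip.sense(); p=s['tool_pos']-np.array([.5054,-.1632,.2773]); y=np.radians(11)
u=p[0]*np.cos(y)+p[1]*np.sin(y); v=-p[0]*np.sin(y)+p[1]*np.cos(y)
from math import *
hx,hz=.16*cos(.5),-.16*sin(.5)
a=atan2(p[2]-hz,hx-u); r=hypot(p[2]-hz,hx-u)
from scipy.spatial.transform import Rotation as Ro
R=Ro.from_rotvec(s['tool_rot']); ty=np.array([cos(y),sin(y),0]);tz=np.array([0,0,-1.])
G=Ro.from_matrix(np.c_[np.cross(ty,tz),ty,tz])
print('t',round(s['time_s'],2),'theta',round(.5-a,3),'r',round(r,4),'lat mm',round(v*1e3,1),'u,z mm',np.round([u*1e3,p[2]*1e3],1),'F',np.round(s['force'],1),'w',round(s['width'],3),'turn',np.round(np.degrees((R.inv()*G).as_rotvec()),1))
E
python3 -m handwheel '[[[0,-0.25,0.75],[0,0,0],0],[[0,-0.2,0.8],[0,0,0],0],[[0,-0.15,0.8],[0,0,0],0],[[0,-0.1,0.8],[0,0,0],0],[[0,-0.1,0.8],[0,0,0],0],[[0,-0.05,0.8],[0,0,0],0]]'; python3 st.py
```

```text
time_s: 5.62
tool_pos: [0.4868, -0.1668, 0.21]
tool_rot: [1.976, 2.411, 0.014]
force: [-10.6, 3.4, 11.5]
width: 0.18
t 5.62 theta 0.441 r 0.1596 lat mm -0.0 u,z mm [-18.9 -67.3] F [-10.6   3.4  11.5] w 0.18 turn [1.3 0.8 0.3]
```

```bash
python3 -m handwheel '[[[0,-0.05,0.8],[0,0,0],0],[[0,0,0.8],[0,0,0],0],[[0,0.05,0.8],[0,0,0],0],[[0,0.1,0.8],[0,0,0],0],[[0,0.15,0.8],[0,0,0],0],[[0,0.2,0.8],[0,0,0],0]]'; python3 st.py
```

```text
time_s: 6.38
tool_pos: [0.4888, -0.1664, 0.1668]
tool_rot: [1.979, 2.412, 0.008]
force: [-19.6, 1.7, 11.2]
width: 0.18
t 6.38 theta 0.712 r 0.1609 lat mm -0.0 u,z mm [ -16.9 -110.5] F [-19.6   1.7  11.2] w 0.18 turn [1.  0.8 0.3]
```

```bash
python3 -m handwheel '[[[0,0.05,0.8],[0,0,0],0],[[0,0.15,0.8],[0,0,0],0],[[0,0.2,0.8],[0,0,0],0]]'; python3 st.py
```

```text
time_s: 6.75
tool_pos: [0.4934, -0.1656, 0.1468]
tool_rot: [1.978, 2.41, 0.012]
force: [-14.7, 5.2, 15.3]
width: 0.183
t 6.75 theta 0.839 r 0.1618 lat mm -0.1 u,z mm [ -12.2 -130.5] F [-14.7   5.2  15.3] w 0.183 turn [1.2 0.8 0.2]
```

```bash
python3 -m handwheel '[[[0,0.2,0.8],[0,0,0],0],[[0,0.25,0.8],[0,0,0],0],[[0,0.25,0.7],[0,0,0],0],[[0,0.25,0.7],[0,0,0],0]]'; python3 st.py
```

```text
time_s: 7.25
tool_pos: [0.503, -0.1638, 0.1212]
tool_rot: [1.978, 2.409, 0.012]
force: [-11.1, 5.0, 17.0]
width: 0.183
t 7.25 theta 1.007 r 0.1635 lat mm -0.2 u,z mm [  -2.5 -156.1] F [-11.1   5.   17. ] w 0.183 turn [1.2 0.8 0.2]
```

```bash
python3 -m handwheel '[[[0,0.25,0.6],[0,0,0],0],[[0,0.2,0.5],[0,0,0],0]]'; python3 st.py; python3 -m handwheel '[[[0,0.1,0.5],[0,0,0],0],[[0,0.05,0.5],[0,0,0],0]]'; python3 st.py
```

```text
time_s: 7.5
tool_pos: [0.5066, -0.1632, 0.1134]
tool_rot: [1.979, 2.41, 0.009]
force: [-43.2, 7.5, 55.7]
width: 0.18
t 7.5 theta 1.06 r 0.1642 lat mm -0.2 u,z mm [   1.2 -163.9] F [-43.2   7.5  55.7] w 0.18 turn [1.1 0.8 0.2]
time_s: 7.75
tool_pos: [0.5068, -0.1632, 0.1131]
tool_rot: [1.98, 2.411, 0.005]
force: [-46.8, 15.1, 63.7]
width: 0.189
t 7.75 theta 1.062 r 0.1643 lat mm -0.3 u,z mm [   1.4 -164.2] F [-46.8  15.1  63.7] w 0.189 turn [1.  0.8 0.2]
```

The force rose to 64 N with no further travel, so this is the bottom stop. I'll check visually.

```bash
python3 - <<'E'
from h import *
snap('scene','s3.png')
a=cv2.imread('pics/s3.png')[200:400,340:500]; cv2.imwrite('pics/s3b.png',((cv2.resize(a,None,fx=3,fy=3,interpolation=2)/255.)**.6*255).astype(np.uint8))
E
python3 st.py
```

```text
t 7.8 theta 1.061 r 0.1643 lat mm -0.3 u,z mm [   1.3 -164.2] F [-47.   13.   61.5] w 0.178 turn [1.  0.8 0.2]
```

View pics/s3b.png

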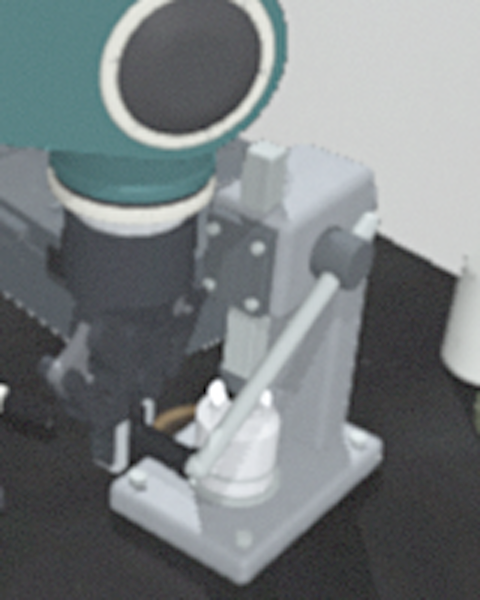

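```bash
python3 -m handwheel '[[[0,-0.2,-0.2],[0,0,0],0],[[0,-0.2,-0.25],[0,0,0],0],[[0,-0.15,-0.3],[0,0,0],0],[[0,-0.15,-0.3],[0,0,0],0],[[0,-0.15,-0.3],[0,0,0],0]]'; python3 st.py
```

```text
time_s: 8.43
tool_pos: [0.4977, -0.1648, 0.1313]
tool_rot: [1.978, 2.41, 0.006]
force: [-3.9, 1.3, 6.0]
width: 0.187
t 8.43 theta 0.937 r 0.1637 lat mm -0.1 u,z mm [  -7.9 -146. ] F [-3.9  1.3  6. ] w 0.187 turn [1.  0.9 0.2]
```

```bash
python3 -m handwheel '[[[0,-0.12,-0.2],[0,0,0],0],[[0,-0.12,-0.2],[0,0,0],0],[[0,-0.12,-0.2],[0,0,0],0],[[0,-0.1,-0.2],[0,0,0],0],[[0,-0.1,-0.2],[0,0,0],0],[[0,-0.1,-0.2],[0,0,0],0],[[0,-0.1,-0.2],[0,0,0],0]]'; python3 st.py
```

```text
time_s: 9.3
tool_pos: [0.4917, -0.1659, 0.1484]
tool_rot: [1.974, 2.406, 0.013]
force: [3.5, 2.9, 3.9]
width: 0.184
t 9.3 theta 0.826 r 0.1629 lat mm -0.1 u,z mm [ -13.9 -128.9] F [3.5 2.9 3.9] w 0.184 turn [1.4 1.  0.3]
```

```bash
python3 -m handwheel '[[[0,-0.08,-0.25],[0,0,0],0],[[0,-0.08,-0.25],[0,0,0],0],[[0,-0.08,-0.25],[0,0,0],0],[[0,-0.06,-0.25],[0,0,0],0],[[0,-0.06,-0.25],[0,0,0],0],[[0,-0.06,-0.25],[0,0,0],0],[[0,-0.05,-0.25],[0,0,0],0],[[0,-0.05,-0.25],[0,0,0],0]]'; python3 st.py
```

```text
time_s: 10.3
tool_pos: [0.4875, -0.1667, 0.1699]
tool_rot: [1.971, 2.403, 0.017]
force: [1.5, 2.3, 5.7]
width: 0.185
t 10.3 theta 0.691 r 0.1616 lat mm -0.1 u,z mm [ -18.2 -107.4] F [1.5 2.3 5.7] w 0.185 turn [1.7 1.1 0.3]
```

```bash
python3 -m handwheel '[[[0,-0.03,-0.25],[0,0,0],0],[[0,-0.03,-0.25],[0,0,0],0],[[0,-0.02,-0.25],[0,0,0],0],[[0,-0.02,-0.25],[0,0,0],0],[[0,0,-0.25],[0,0,0],0],[[0,0,-0.25],[0,0,0],0],[[0,0,-0.25],[0,0,0],0],[[0,0,-0.25],[0,0,0],0]]'; python3 st.py
```

```text
time_s: 11.3
tool_pos: [0.4864, -0.167, 0.19]
tool_rot: [1.97, 2.402, 0.018]
force: [5.3, 1.7, 2.4]
width: 0.181
t 11.3 theta 0.566 r 0.1601 lat mm -0.1 u,z mm [-19.4 -87.3] F [5.3 1.7 2.4] w 0.181 turn [1.8 1.1 0.3]
```

```bash
python3 -m handwheel '[[[0,0.02,-0.25],[0,0,0],0],[[0,0.02,-0.25],[0,0,0],0],[[0,0.03,-0.25],[0,0,0],0],[[0,0.03,-0.25],[0,0,0],0],[[0,0.04,-0.25],[0,0,0],0],[[0,0.04,-0.25],[0,0,0],0],[[0,0.05,-0.25],[0,0,0],0],[[0,0.05,-0.25],[0,0,0],0]]'; python3 st.py
```

```text
time_s: 12.3
tool_pos: [0.4877, -0.1667, 0.2096]
tool_rot: [1.972, 2.403, 0.013]
force: [1.8, -0.2, 1.7]
width: 0.184
t 12.3 theta 0.443 r 0.1587 lat mm -0.1 u,z mm [-18.1 -67.7] F [ 1.8 -0.2  1.7] w 0.184 turn [1.6 1.1 0.3]
```

```bash
python3 -m handwheel '[[[0,0.06,-0.25],[0,0,0],0],[[0,0.06,-0.25],[0,0,0],0],[[0,0.07,-0.25],[0,0,0],0],[[0,0.07,-0.25],[0,0,0],0],[[0,0.07,-0.25],[0,0,0],0],[[0,0.08,-0.25],[0,0,0],0],[[0,0.08,-0.25],[0,0,0],0],[[0,0.08,-0.25],[0,0,0],0]]'; python3 st.py
```

```text
time_s: 13.3
tool_pos: [0.4916, -0.1659, 0.2312]
tool_rot: [1.975, 2.404, 0.008]
force: [-1.2, -2.1, -0.4]
width: 0.183
t 13.3 theta 0.305 r 0.1574 lat mm -0.1 u,z mm [-14.  -46.1] F [-1.2 -2.1 -0.4] w 0.183 turn [1.3 1.2 0.2]
```

```bash
python3 -m handwheel '[[[0,0.1,-0.25],[0,0,0],0],[[0,0.1,-0.25],[0,0,0],0],[[0,0.11,-0.25],[0,0,0],0],[[0,0.11,-0.25],[0,0,0],0],[[0,0.12,-0.25],[0,0,0],0],[[0,0.12,-0.25],[0,0,0],0],[[0,0.13,-0.25],[0,0,0],0],[[0,0.13,-0.25],[0,0,0],0]]'; python3 st.py
```

```text
time_s: 14.3
tool_pos: [0.4982, -0.1647, 0.2521]
tool_rot: [1.979, 2.406, -0.001]
force: [-5.0, -3.9, -1.7]
width: 0.182
t 14.3 theta 0.164 r 0.1565 lat mm -0.1 u,z mm [ -7.3 -25.2] F [-5.  -3.9 -1.7] w 0.182 turn [0.9 1.2 0.1]
```

```bash
python3 -m handwheel '[[[0,0.13,-0.25],[0,0,0],0],[[0,0.13,-0.25],[0,0,0],0],[[0,0.13,-0.25],[0,0,0],0],[[0,0.13,-0.25],[0,0,0],0]]'; python3 st.py
```

```text
time_s: 14.8
tool_pos: [0.503, -0.1638, 0.2634]
tool_rot: [1.98, 2.406, -0.002]
force: [-2.9, -4.0, -1.4]
width: 0.182
t 14.8 theta 0.086 r 0.1561 lat mm -0.1 u,z mm [ -2.5 -13.9] F [-2.9 -4.  -1.4] w 0.182 turn [0.9 1.2 0.1]
```

```bash
python3 -m handwheel '[[[0,0.13,-0.25],[0,0,0],0],[[0,0.13,-0.25],[0,0,0],0]]'; python3 st.py;  python3 -m handwheel '[[[0,0.13,-0.25],[0,0,0],0],[[0,0.13,-0.25],[0,0,0],0]]'; python3 st.py
```

```text
time_s: 15.05
tool_pos: [0.5051, -0.1634, 0.2676]
tool_rot: [1.981, 2.407, -0.005]
force: [-1.8, -4.9, -0.4]
width: 0.184
t 15.05 theta 0.056 r 0.1559 lat mm -0.1 u,z mm [-0.4 -9.7] F [-1.8 -4.9 -0.4] w 0.184 turn [0.7 1.2 0.1]
time_s: 15.3
tool_pos: [0.506, -0.1632, 0.2699]
tool_rot: [1.986, 2.411, -0.012]
force: [-13.6, -8.6, -20.9]
width: 0.186
t 15.3 theta 0.04 r 0.1561 lat mm -0.1 u,z mm [ 0.6 -7.4] F [-13.6  -8.6 -20.9] w 0.186 turn [0.3 1.1 0. ]
```

The tool is now pulled down with 21 N at about the expected height (TCP 0.27), so the lever is at its upper stop. I'll check it in a picture before opening.

```bash
python3 - <<'E'
from h import *
snap('scene','s4.png')
a=cv2.imread('pics/s4.png')[200:400,340:500];b=cv2.imread('pics/scene0.png')[200:400,340:500]
a=np.hstack([a,b]); cv2.imwrite('pics/s4b.png',((cv2.resize(a,None,fx=2.5,fy=2.5,interpolation=2)/255.)**.6*255).astype(np.uint8))
E
python3 st.py
```

```text
t 15.35 theta 0.041 r 0.1561 lat mm -0.1 u,z mm [ 0.5 -7.6] F [-14.   -9.  -13.6] w 0.183 turn [0.3 1.1 0. ]
```

View pics/s4b.png

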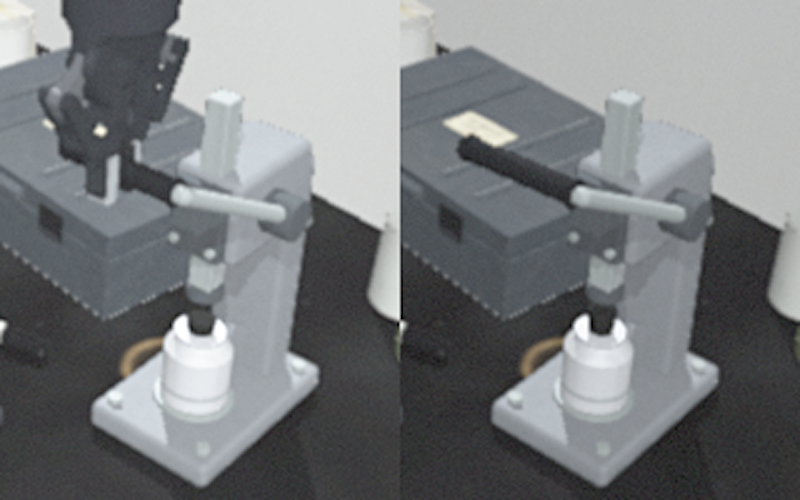

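The lever is back at the same pixels as at the start, and the stopper stands lower. I'll open and withdraw upward.

```bash
python3 -m handwheel '[[[0,0,0],[0,0,0],0.25],[[0,0,0],[0,0,0],0.4],[[0,0,0],[0,0,0],0.7],[[0,0,0],[0,0,0],0.7],[[0,0,0],[0,0,0],0.7]]' 20; python3 st.py
```

```text
time_s: 15.98
tool_pos: [0.5069, -0.1624, 0.2699]
tool_rot: [1.985, 2.411, -0.008]
force: [-0.2, -0.8, -0.1]
width: 0.7
t 15.97 theta 0.037 r 0.1551 lat mm 0.5 u,z mm [ 1.6 -7.4] F [-0.2 -0.8 -0.1] w 0.7 turn [0.4 1.  0.1]
```

```bash
python3 -m handwheel '[[[0,0,-2],[0,0,0],0.7],[[0,0,-3],[0,0,0],0.7],[[0,0,-4],[0,0,0],0.7],[[0,0,-5],[0,0,0],0.7],[[0,0,-4],[0,0,0],0.7],[[0,0,0],[0,0,0],0.7],[[0,0,0],[0,0,0],0.7]]'; python3 st.py
python3 - <<'E'
from h import *
snap('scene','s5.png')
a=cv2.imread('pics/s5.png')[220:370,360:480];b=cv2.imread('pics/scene0.png')[220:370,360:480]
a=np.hstack([a,b]); cv2.imwrite('pics/s5b.png',((cv2.resize(a,None,fx=3.3,fy=3.3,interpolation=2)/255.)**.6*255).astype(np.uint8))
E
```

```text
time_s: 16.85
tool_pos: [0.5035, -0.1588, 0.4638]
tool_rot: [1.981, 2.408, -0.005]
force: [0.2, -0.3, 0.1]
width: 0.699
t 16.85 theta -0.578 r 0.2988 lat mm 4.7 u,z mm [ -1.1 186.5] F [ 0.2 -0.3  0.1] w 0.699 turn [0.7 1.1 0.1]
```

View pics/s5b.png

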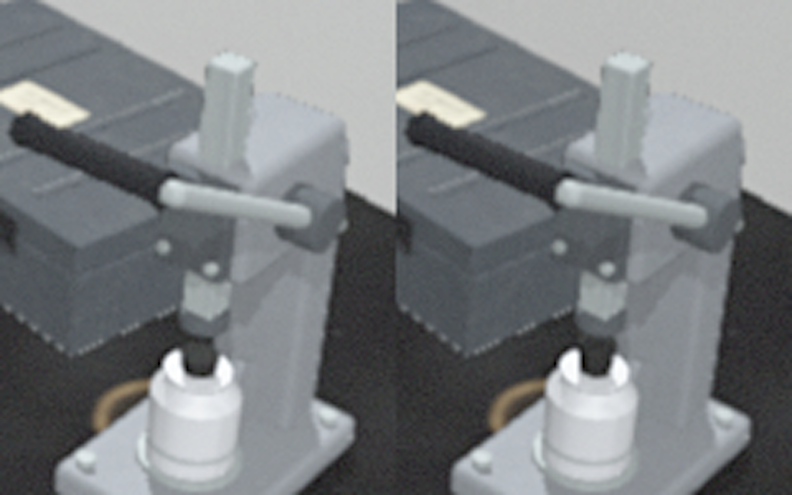

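View pics/s5.png

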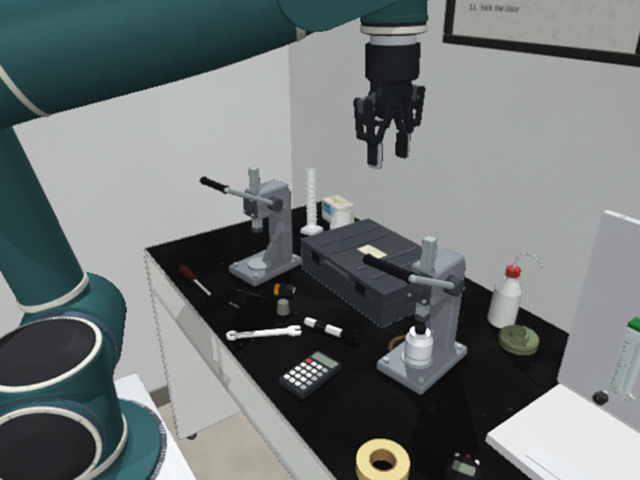

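Both levers are at rest. I want a closer measurement of how far the stopper moved.

Run:
```python
from h import *
a=cv2.imread('pics/s5.png')[300:350,400:440];b=cv2.imread('pics/scene0.png')[300:350,400:440]
cv2.imwrite('pics/s6.png',((cv2.resize(np.hstack([a,b]),None,fx=10,fy=10,interpolation=0)/255.)**.45*255).astype(np.uint8))
for n,i in(('now',a),('before',b)): print(n,i[12:45,20].mean(1).astype(int))
c=load('scene0.png');P=atz(c,(419,335),.09);print(P,proj(c,P+[0,0,.01])-proj(c,P))
```

```text
now [127 127 124  99  63  54  60  59  56  41  23  20  26  28  31  32  31  30
  26  23  19  18  79 170 182 179 179 187 227 232 230 230 232]
before [119 120 116  91  59  54  57  56  53  45  27  19  17  18  22  23  21  18
  20  18  15  19  82 162 172 171 170 181 218 225 224 224 226]
[ 0.60936318 -0.16181036  0.09      ] [ 0.45585068 -4.21724246]
```

View pics/s6.png

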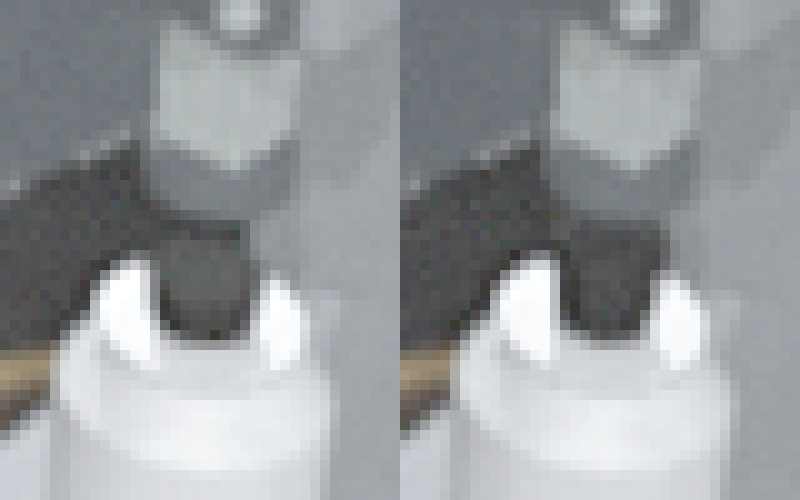

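The shading changed in a way that fits a lower stopper, but the ram hides the old top. I have plenty of time, so I'll look from the side with the wrist camera.

```bash
python3 -m handwheel '[[[5,0,0],[0,0,0],0.7],[[6,1,0],[0,-5,0],0.7],[[6,1,1],[0,-10,0],0.7],[[5,1,0],[0,-10,0],0.7],[[3,0,0],[0,-10,0],0.7],[[0,0,0],[0,-5,0],0.7],[[0,0,0],[0,0,0],0.7]]'
python3 - <<'E'
from h import *
from scipy.spatial.transform import Rotation as Ro
s=manip.sense(); c=snap('wrist','w2.png')
M=np.array(c['mount']); Rw=Ro.from_rotvec(s['tool_rot']).as_matrix()
R=Rw@M[:3,:3]; o=Rw@M[:3,3]+s['tool_pos']; c['R']=R.T; c['t']=-R.T@o
np.save('pics/w2w.png.npy',{k:v for k,v in c.items() if k!='pixels'},allow_pickle=True)
print(o, proj(c,[.609,-.162,.08]))
E
```

```text
time_s: 17.77
tool_pos: [0.486, 0.0702, 0.4194]
tool_rot: [1.637, 1.987, -0.567]
force: [0.4, 0.6, 0.4]
width: 0.696
[0.45903783 0.21379922 0.4681476 ] [379.39951234 155.16133706]
```

View pics/w2.png

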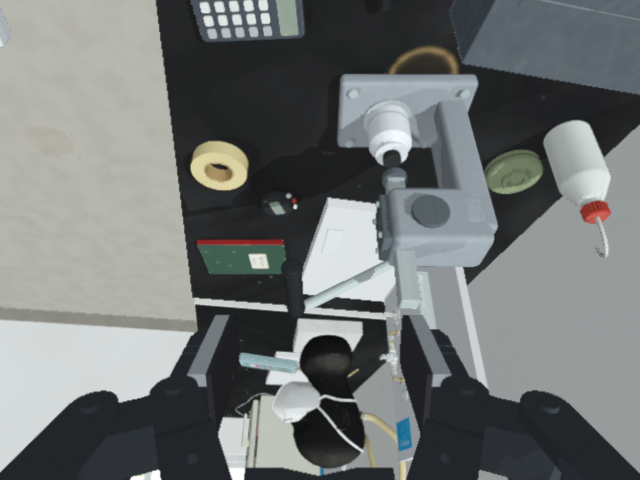

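Run:
```python
from h import *
a=cv2.imread('pics/w2.png')[95:195,355:435]
cv2.imwrite('pics/w2b.png',((cv2.resize(a,None,fx=6,fy=6,interpolation=2)/255.)**.5*255).astype(np.uint8))
c=load('w2w.png')
for z in (0.0,.02,.062,.07,.08,.09,.1): print(z,(proj(c,[.609,-.162,z])-[355,95])*6)
```

```text
0.0 [121.12455296 105.0720912 ]
0.02 [127.07657403 165.51060491]
0.062 [140.35533212 299.96565385]
0.07 [143.01318992 326.81491736]
0.08 [146.39707404 360.96802234]
0.09 [149.85143124 395.79737216]
0.1 [153.37857555 431.32415777]
```

View pics/w2b.png

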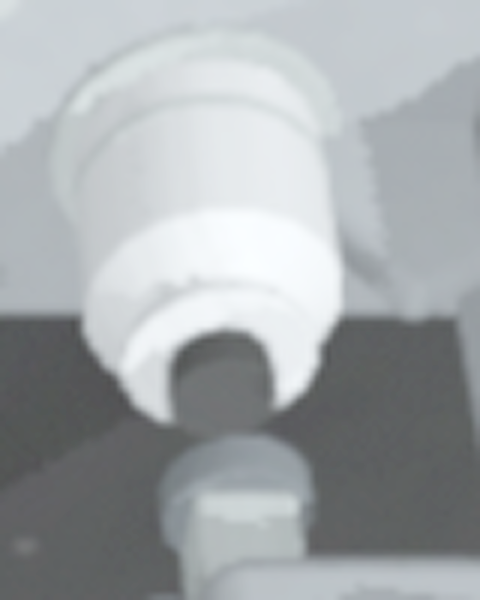

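The side view settles it. The stopper's visible side spans crop rows ~330 to ~365, at 35 px per 10 mm. It stands about 10–12 mm proud, which fits home (22-10=12 mm) and not the starting 18–22 mm. I'll hand in.

```bash
python3 -c "
from plant import manip
print(manip.sense()['force']); print(manip.sign_off())"
```

```text
[-0.94471859  0.07262822 -0.00238508]
the job is handed in; nothing more can be done
None
```

I pulled the lever of the press holding the pot down to its bottom stop, eased it back up to rest, let go and handed the job in at about 18 s of the 43 s allowed.

- **Down stroke:** I gripped the handle bar and followed its arc down. At the bottom the force on the tool rose to about 80 N with no more travel. It stayed below the 120 N limit in every reading I took.
- **Return:** The lever came back over about 7 s at 0.13–0.2 rad/s, held the whole way. At the top it met the upper stop (21 N pulling down on the tool), and only then did I open the gripper.
- **Stopper and levers:** In the last pictures the lever is at its starting pixels, and the stopper stands about 10–12 mm proud, which fits home. The empty press looks unmoved; I never went near it.
- **Robot clear:** The arm is clear of everything, with about 1 N or less on the tool.

**What disagreed:**
- The tool sat 7–10 mm lower relative to the bar after the first part of the stroke, so the angle worked out from the tool position read 1.06 at the bottom and 0.04 at the top. I relied on the forces and pictures instead.
- The scene camera alone could not show the stopper's depth clearly, because the ram hid its original top. I confirmed it from the side with the wrist camera.

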